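# Unstack the reagent pots into their holders

## Task

The reagent pots have come stacked, with flat spacer rings on their caps. Take the stacks apart and stand each of the three pots upright in the round holder that fits its size, fully down on the holder's floor, and drop both spacer rings into the upright tube so that they lie flat one on the other. Leave the rack of blood tubes where it stands.

Things in the scene. Friction and masses are not known exactly. Their poses are not given: they have to be found in the camera images.
- pot_large: upright round screw-capped reagent pot, white plastic with a black cap, one plain cylinder with a flat top: 62 mm diameter, 50 mm tall. Origin: centre of its underside, z up its axis. The widest pot, about 0.16 kg; at the start it stands on the bench at the bottom of a stack of three, under a spacer ring (spacer_a) with the small pot on that
- pot_medium: upright round screw-capped reagent pot, white plastic with a black cap, one plain cylinder with a flat top: 48 mm diameter, 50 mm tall. Origin: centre of its underside, z up its axis. About 0.10 kg; at the start it stands on the bench elsewhere, under a spacer ring (spacer_b)
- pot_small: upright round screw-capped reagent pot, white plastic with a black cap, one plain cylinder with a flat top: 28 mm diameter, 45 mm tall. Origin: centre of its underside, z up its axis. The narrowest pot, about 0.035 kg; at the start it stands on the spacer ring that lies on the large pot, its foot 62 mm above the bench
- spacer_a: flat aluminium spacer ring: 40 mm outer diameter, 18 mm hole, 12 mm thick. Origin: centre of its underside, z up its axis (the ring is the same either way up). At the start it lies flat on the cap of the large pot, with the small pot standing on it. The two rings are alike
- spacer_b: flat aluminium spacer ring: 40 mm outer diameter, 18 mm hole, 12 mm thick. Origin: centre of its underside, z up its axis (the ring is the same either way up). At the start it lies flat on the cap of the medium pot, nothing on it. The two rings are alike
- holder_large: fixed low round holder, white plastic, open on top: inner diameter 74 mm, outer diameter 82 mm, 11 mm tall, floor 3 mm thick (recess 8 mm deep). It fits the large pot. Empty at the start, somewhere on the bench. Origin: centre of its underside on the bench, z up
- holder_medium: fixed low round holder, white plastic, open on top: inner diameter 60 mm, outer diameter 68 mm, 11 mm tall, floor 3 mm thick (recess 8 mm deep). It fits the medium pot. Empty at the start, somewhere on the bench. Origin: centre of its underside on the bench, z up
- holder_small: fixed low round holder, white plastic, open on top: inner diameter 40 mm, outer diameter 48 mm, 11 mm tall, floor 3 mm thick (recess 8 mm deep). It fits the small pot. Empty at the start, somewhere on the bench. Origin: centre of its underside on the bench, z up
- spacer_tube: fixed upright white plastic tube for the spacer rings, open on top: 38 mm tall, floor 4 mm thick, bore about 47 mm up to 30 mm above the bench, then flaring to 57 mm at the mouth (64 mm outside). Two rings lie flat in it one on the other, the top one ending 28 mm above the bench. Empty at the start. Origin: centre of its underside on the bench, z up
- sample_rack: bystander: loose white rack with five blue-capped blood tubes in a row, 46 mm (x) by 120 mm (y), tubes up to 99 mm tall, on the right side of the bench. Origin: centre of its underside. Not to be moved
Things that resemble listed ones, but are neither listed nor needed, are in the scene too. What is shaped like the holder_medium but purple or turquoise is not meant.

How it is judged:
By the outcome, as a careful person would: the job done as asked, in the order asked, and still so for the second after the job is handed in, with the robot touching nothing.
It also fails if it takes over 131 s, if anything falls off the work surface, if the arm or the gripper's body presses on something with over 40 N, if the wrist force passes 120 N, or if a joint passes its speed limit or range.

## Robot

A 6-joint arm with a two-finger parallel gripper is mounted at the origin on the work surface. World frame = base frame: x ahead of the robot, y to its left, z up, the work surface at z = 0. Lengths are in mm, angles in rad, forces in N, time in s.
With the tool pointing down it reaches from about 350 to 775 mm from the base axis. Payload 5.5 kg.
Tool frame: the origin (TCP) lies between the finger pads; the fingertips stand 19 mm ahead of it and the grasp point (between the pads) is the TCP; z points along the fingers, y is the direction in which the jaws open and shut (so a half turn about z gives the same grasp; the last joint's range is limited). The gripper opens to 85 mm and grips with 20 to 120 N. Pads are 22 mm wide; open, the fingers measure 114 mm over their backs; the gripper's body (76 mm by 85 mm) begins 54 mm behind the grasp point. The pads swing forward as they close: fully open they stand 13 mm farther back than shut.
Start: joints at [0.965, 0.313, 0.046, 1.304, 0, 1.431], TCP at [258.283, 513.77, 250.323] pointing down, gripper open.
Joint ranges: [-2.76, 2.76], [-0.86, 1.69], [-1.03, 1.26], [-2.2, 2.34], [-1.47, 1.5], [-3.14, 3.14]. Speed limits (rad/s): [2.57, 2.57, 3.14, 3.14, 3.14, 3.14].

## Interface

Orientations are given as a rotation vector (axis times angle).
In Python, from workcell import r, grab_frame gives the robot as it stands.
- The arm moves only by the tool servo_tool, never from a script. Its argument "steps" is a list of rows, each a list of 6 numbers: the shift along the tool's x, y, z in mm, then the turn, a rotation vector about the tool's x, y, z in degrees. A call has 1 to 10 rows; each row shifts and turns the pose as measured when the row begins, along the tool's axes as they then stand; what a row does not reach is not made up. A row lasts 1/8 s, in which the tool goes at most 62.5 mm and 10.7 degrees, less where a joint would pass 70% of its speed; a pose out of reach is approached as far as the arm can. A call is refused whole if a number of a shift passes 62.5 or a number of a turn 10.7, either way. A call with a gripper value outside its range is refused whole. "gripper" is the finger opening in mm, from 0 to 85.4, set as the call begins (left out, the last holds). The fingers move at their own pace and stop on an object; the grip force is fixed at half the most. Time passes only in rows, so rows that do not move let the fingers close. It gives the time, the measured TCP pose, the force and the opening at its end, in the units of the state.
- r.sense(): the state, without advancing time (a new reading comes with each control period).
- grab_frame(name): name is "side" or "top"; returns a dict with "frame" (420x560x3 uint8, blue, green, red), "fovy" (degrees; the focal length in pixels is half the picture's height over the tangent of half this angle, whatever the lens; pixels are square), "cx", "cy" (the principal point, pixels), "rvec" (rotation vector, rad) and "tvec" (3), from world to camera coordinates, as OpenCV has them. Camera axes: x right, y down, z forward; pixel columns grow to the right and rows downward; lengths in mm; the calibration is good to about 2 mm. A picture is of the moment at which its call begins. There is no depth.
- r.job_done(): hands the job in, once; it reports no verdict.
The state is a dict: "clock": time; "joint_pos": joint angles; "joint_velocities": joint speeds; "tau": joint torques, N m; "position": TCP position; "ee_rot": TCP orientation; "ft_force": force on the tool from outside, world axes, zero at the start; "ft_torque": the same for the moment, N m; "finger_gap": finger opening in mm.
Only numpy, scipy, OpenCV 4.12 (cv2) and the standard library are available. Lean on these libraries where they do the work, as an engineer would, in place of code of your own. Each camera call takes 0.05 s, during which the arm holds its last target. There are 200 camera calls.

## Working session

There is one attempt and no reset: what is moved stays moved. The work goes in short steps, Python scripts to look and compute and a tool call to move; the robot and the scene stay as the last step left them, time stands still between calls to the robot, and variables do not carry over. Pictures are saved under pics/ and viewed, about 12 in all and at most 16, crops included, and the job is handed in when it is done.

Besides the shell and the picture viewer there is one more tool, called after "Request:" by a JSON object that holds its "fn" and its "kwargs", one argument or row to a line. servo_tool: Moves the arm, as the interface text tells. Its arguments: {"type":"object","properties":{"steps":{"type":"array","items":{"type":"array","items":{"type":"number"}}},"gripper":{"type":"number"}},"required":["steps"]}

```bash
mkdir -p pics; ls; python3 - <<'E'
from workcell import r, grab_frame
import cv2
for n in("side","top"):
    f=grab_frame(n); cv2.imwrite(f"pics/{n}0.png",cv2.resize(f["frame"],(784,588),interpolation=cv2.INTER_CUBIC))
    print(n,{k:v for k,v in f.items() if k!="frame"})
print(r.sense())
E
```

```text
pics
side {'fovy': 47.6397008861205, 'cx': 275.57869066932915, 'cy': 209.1496288717095, 'rvec': array([ 2.14690015, -0.34875194,  0.19287353]), 'tvec': array([-481.04583396,  141.77688869,  879.60035912])}
top {'fovy': 45.50548309777952, 'cx': 277.6679322188094, 'cy': 218.55909678791383, 'rvec': array([ 2.13775416, -2.18427286,  0.16794061]), 'tvec': array([ -42.3718668 ,  484.64732874, 1113.35374267])}
{'clock': 0.1, 'joint_pos': array([ 9.65394171e-01,  3.13918103e-01,  4.51058261e-02,  1.30360601e+00,
       -1.03104077e-05,  1.43123557e+00]), 'joint_velocities': array([ 6.05476608e-04, -2.34442692e-03,  2.75628387e-03,  3.81182328e-05,
        6.02004200e-04, -2.28742374e-03]), 'tau': array([ 3.30869669e-03, -4.81724739e+01,  2.99244297e+01,  1.27232244e-02,
       -6.12024223e-05,  1.29814751e-05]), 'position': array([258.02454579, 513.38515156, 249.50752764]), 'ee_rot': array([-7.25009219e-01, -3.05619244e+00,  2.37850925e-03]), 'ft_force': array([-0.52020838,  0.79527107, -1.00051047]), 'ft_torque': array([ 0.04530116, -0.03938638,  0.00206266]), 'finger_gap': 85.69425689166972}
```

View pics/top0.png

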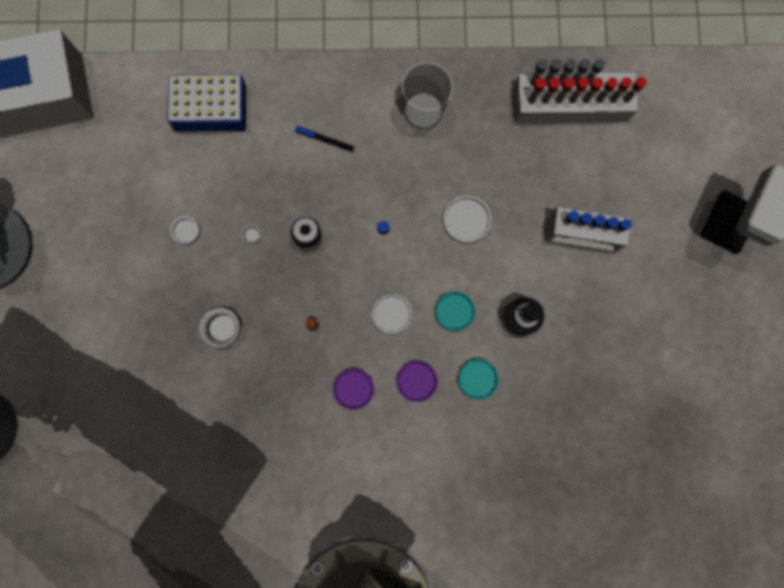

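View pics/side0.png

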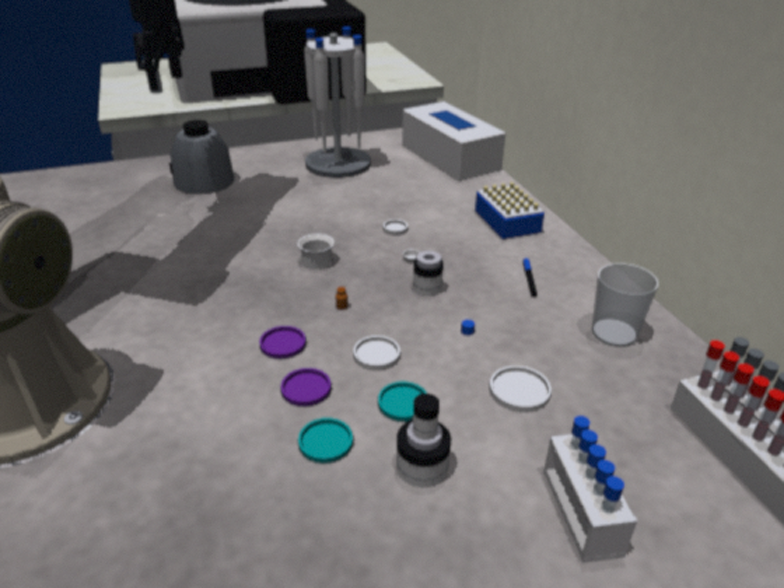

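```bash
cat > h.py <<'E'
import numpy as np, cv2
from workcell import r, grab_frame
def cam(f):
    R=cv2.Rodrigues(f["rvec"])[0]; fl=210/np.tan(np.radians(f["fovy"]/2)); return R,f["tvec"],fl
def ray(f,u,v,z):
    R,t,fl=cam(f); d=R.T@np.array([(u-f["cx"])/fl,(v-f["cy"])/fl,1]); o=-R.T@t
    return o+d*(z-o[2])/d[2]
def proj(f,p):
    R,t,fl=cam(f); c=R@np.asarray(p,float)+t; return np.array([f["cx"]+fl*c[0]/c[2],f["cy"]+fl*c[1]/c[2]])
def circ(f,im,off,s,x,y,z,rad,col=(0,255,0)):
    a=np.linspace(0,2*np.pi,60); q=np.array([proj(f,(x+rad*np.cos(t),y+rad*np.sin(t),z)) for t in a])
    cv2.polylines(im,[np.int32(np.round((q-off+.5)*s))],True,col,1)
E
cat > m.py <<'E'
from h import *
import sys
# name: camera px guess (784 scale), z
f=grab_frame("top"); s=4; tiles=[]
for n,u,v,z in [("hs",185,230,11),("hm",392,314,11),("hl",467,219,11),("tube",221,327,38),("ms",306,232,62),("ls",523,315,107)]:
    u/=1.4;v/=1.4; o=np.array([int(u)-32,int(v)-32]); c=f["frame"][o[1]:o[1]+65,o[0]:o[0]+65]
    c=cv2.resize(c,None,fx=s,fy=s,interpolation=cv2.INTER_CUBIC)
    for k in range(0,65,10): cv2.putText(c,str(o[0]+k),(k*s,8),0,.28,(0,255,255)); cv2.putText(c,str(o[1]+k),(0,k*s+4),0,.28,(0,255,255)); cv2.line(c,(k*s+2,9),(k*s+2,13),(0,255,255)); 
    tiles.append(c); print(n,ray(f,u,v,z).round(1))
cv2.imwrite("pics/tiles.png",np.vstack([np.hstack(tiles[:3]),np.hstack(tiles[3:])]))
E
python3 m.py
```

```text
hs [622.5 286.6  11. ]
hm [473.  -58.4  11. ]
hl [ 633.1 -189.7   11. ]
tube [454.2 218.9  38. ]
ms [602.8  78.6  62. ]
ls [ 455.5 -256.5  107. ]
```

View pics/tiles.png

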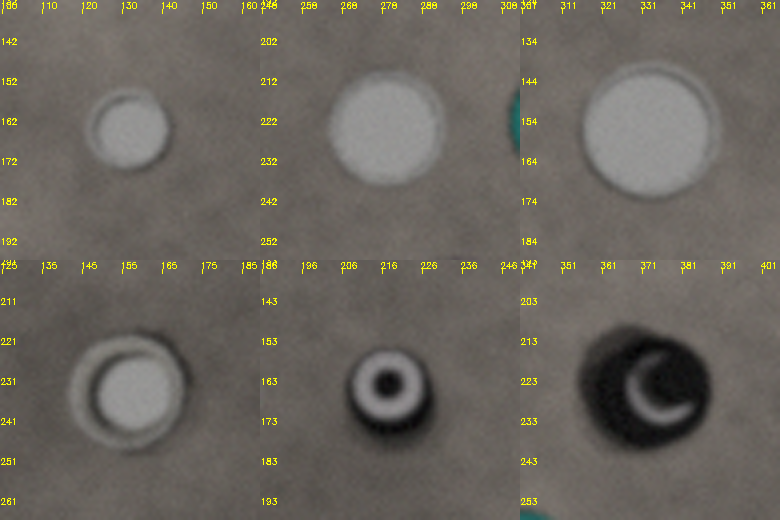

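```bash
cat > m2.py <<'E'
from h import *
f=grab_frame("top"); g=grab_frame("side"); s=4; tiles=[]
P={}
for n,u,v,z,rs in [("hs",131.6,163.6,11,[(11,24),(3,20)]),("hm",279.3,223.4,11,[(11,34),(3,30)]),("hl",333.5,155.9,11,[(11,41),(3,37)]),("tube",156.4,233.6,38,[(38,32),(4,23.5)]),("ms",217.4,163.6,62,[(62,20),(62,9),(50,24)]),("ls",373.3,225.3,50,[(50,31)]),("ra",376.8,224.3,62,[(62,20),(107,14)])]:
    p=ray(f,u,v,z); P[n]=(p,rs); print(n,p.round(1))
def tile(f,n,names,w):
    p=P[n][0]; c0=proj(f,p); o=np.int32(c0)-w//2; c=f["frame"][o[1]:o[1]+w,o[0]:o[0]+w]; k=260/w
    c=cv2.resize(c,(260,260),interpolation=cv2.INTER_CUBIC)
    for m in names:
        for z,rad in P[m][1]: circ(f,c,o,k,P[m][0][0],P[m][0][1],z,rad)
    cv2.putText(c,f"{n} {o[0]},{o[1]} k{k:.2f}",(2,255),0,.4,(0,255,255)); return c
T=[tile(f,"tube",["tube"],52),tile(f,"ms",["ms"],52),tile(f,"ls",["ls","ra"],52),tile(g,"hl",["hl"],65),tile(g,"ms",["ms"],52),tile(g,"ra",["ls","ra"],65)]
cv2.imwrite("pics/t2.png",np.vstack([np.hstack(T[:3]),np.hstack(T[3:])]))
E
python3 m2.py
```

```text
hs [624.2 287.9  11. ]
hm [475.2 -56.8  11. ]
hl [ 634.4 -189.6   11. ]
tube [454.2 222.2  38. ]
ms [607.8  81.2  62. ]
ls [ 461.6 -268.2   50. ]
ra [ 462.3 -273.6   62. ]
```

View pics/t2.png

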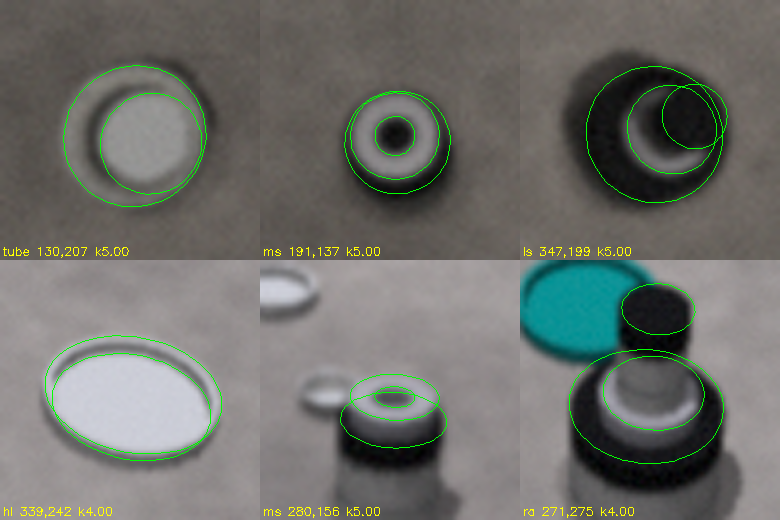

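Request:
{"fn": "servo_tool", "kwargs": {
  "steps": [
    [0,0,0,0,0,-8.9],
    [0,0,0,0,0,-8.9],
    [0,0,0,0,0,-8.9],
    [-50,0,0,0,0,0],
    [-50,-40,0,0,0,0],
    [-50,-50,0,0,0,0],
    [0,-50,0,0,0,0],
    [0,-50,0,0,0,0],
    [0,-50,0,0,0,0],
    [0,0,0,0,0,0]
  ],
  "gripper": 60
}}

```text
clock: 1.5
position: [411.3, 275.2, 247.3]
ee_rot: [0.029, -3.14, 0.004]
ft_force: [0.2, -0.1, -0.1]
finger_gap: 60.3
```

Request:
{"fn": "servo_tool", "kwargs": {
  "steps": [
    [-5,-55,0,0,0,1.06],
    [-5,-58,0,0,0,0],
    [-5,-58,0,0,0,0],
    [-5,-58,0,0,0,0],
    [-5,-58,0,0,0,0],
    [-5,-58,0,0,0,0],
    [-5,-58,0,0,0,0],
    [-5,-58,0,0,0,0],
    [-5,-50,0,0,0,0],
    [0,0,0,0,0,0]
  ]
}}

```text
clock: 2.75
position: [468.2, -246.1, 248.4]
ee_rot: [-0.017, 3.132, -0.0]
ft_force: [0.5, 0.9, -0.6]
finger_gap: 60.1
```

Request:
{"fn": "servo_tool", "kwargs": {
  "steps": [
    [6,-27.5,40,0,0,0],
    [0,0,50,0,0,0],
    [0,0,10,0,0,0],
    [0,0,0,0,0,0]
  ]
}}

```text
clock: 3.25
position: [466.7, -271.8, 147.9]
ee_rot: [-0.023, 3.129, -0.001]
ft_force: [-0.5, -0.5, 0.0]
finger_gap: 60.0
```

```bash
cat > look.py <<'E'
from h import *
import sys
# usage: out  then items cam,x,y,z,w,[z:r,...]  crops with model circles
T=[]
for a in sys.argv[2:]:
    c,x,y,z,w,*rs=a.split(","); f=grab_frame(c); w=int(w); p=(float(x),float(y),float(z)); o=np.int32(proj(f,p))-w//2; o=np.maximum(o,0)
    t=f["frame"][o[1]:o[1]+w,o[0]:o[0]+w]; t=cv2.resize(t,(390,390),interpolation=cv2.INTER_CUBIC)
    for q in rs: zz,rad=map(float,q.split(":")); circ(f,t,o,390/w,p[0],p[1],zz,rad)
    T.append(t)
cv2.imwrite("pics/"+sys.argv[1]+".png",np.hstack(T)); print(r.sense()["position"].round(1),r.sense()["ee_rot"].round(4))
E
python3 look.py a top,462,-273,107,70,107:14 side,462,-273,107,90,107:14
```

```text
[ 467.2 -272.3  148.9] [-2.3300e-02  3.1273e+00 -2.9000e-03]
```

View pics/a.png

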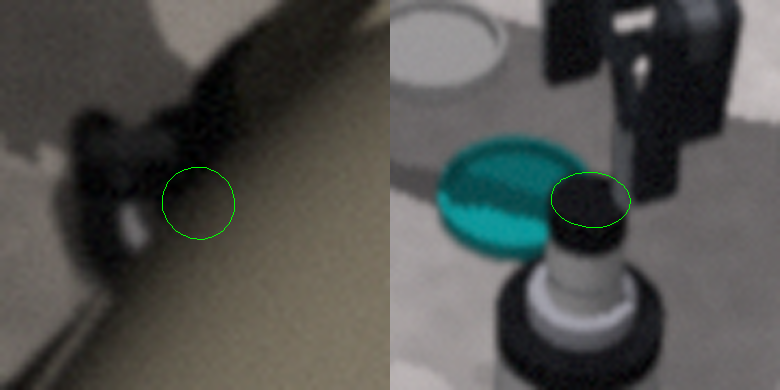

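Request:
{"fn": "servo_tool", "kwargs": {
  "steps": [
    [5,-1,0,0,0.8,0.8],
    [0,-1,20,0,0,0],
    [0,0,0,0,0,0]
  ]
}}

```text
clock: 3.72
position: [464.3, -275.6, 133.6]
ee_rot: [-0.001, 3.137, -0.011]
ft_force: [-0.6, 0.1, 0.2]
finger_gap: 60.1
```

Request:
{"fn": "servo_tool", "kwargs": {
  "steps": [
    [2,2,15,0,0,0],
    [0,0,15,0,0,0],
    [0,0,12,0,0,0],
    [0,0,0,0,0,0]
  ]
}}

```text
clock: 4.22
position: [463.0, -274.4, 90.6]
ee_rot: [-0.0, 3.135, -0.014]
ft_force: [-1.4, -0.2, 0.2]
finger_gap: 60.2
```

Request:
{"fn": "servo_tool", "kwargs": {
  "steps": [
    [0,0,0,0,0,0],
    [0,0,0,0,0,0],
    [0,0,0,0,0,0],
    [0,0,0,0,0,0],
    [0,0,0,0,0,0],
    [0,0,0,0,0,0]
  ],
  "gripper": 10
}}

```text
clock: 4.97
position: [463.7, -275.0, 91.7]
ee_rot: [-0.0, 3.134, -0.016]
ft_force: [0.4, -0.2, -0.8]
finger_gap: 26.3
```

Request:
{"fn": "servo_tool", "kwargs": {
  "steps": [
    [0,0,-10,0,0,0],
    [0,0,-30,0,0,0],
    [0,0,-40,0,0,0],
    [0,10,-10,0,0,0],
    [0,40,0,0,0,0],
    [0,50,0,0,0,0],
    [0,55,0,0,0,0],
    [0,55,0,0,0,0],
    [-20,55,0,0,0,0],
    [-20,55,0,0,0,0]
  ]
}}

```text
clock: 6.22
position: [501.8, 53.5, 181.8]
ee_rot: [0.013, 3.133, -0.015]
ft_force: [1.1, -0.2, 0.0]
finger_gap: 26.6
```

Request:
{"fn": "servo_tool", "kwargs": {
  "steps": [
    [-20,55,0,0,0,0],
    [-20,55,0,0,0,0],
    [-20,50,0,0,0,0],
    [-20,40,0,0,0,0],
    [-20,20,0,0,0,0],
    [0,0,0,0,0,0]
  ]
}}

```text
clock: 6.98
position: [601.3, 287.2, 176.3]
ee_rot: [-0.001, 3.138, -0.017]
ft_force: [-0.5, -0.4, -0.3]
finger_gap: 26.4
```

Request:
{"fn": "servo_tool", "kwargs": {
  "steps": [
    [-23,1,40,0,0,0],
    [0,0,50,0,0,0],
    [0,0,25,0,0,0],
    [0,0,0,0,0,0]
  ]
}}

```text
clock: 7.48
position: [621.4, 284.9, 58.2]
ee_rot: [0.0, 3.141, -0.02]
ft_force: [-0.2, 0.5, -0.1]
finger_gap: 26.5
```

```bash
python3 look.py b top,624,288,11,70,11:24,3:20 side,624,288,11,70,11:24,3:20
```

```text
[623.4 285.8  61.1] [-1.0000e-04  3.1367e+00 -1.7100e-02]
```

View pics/b.png

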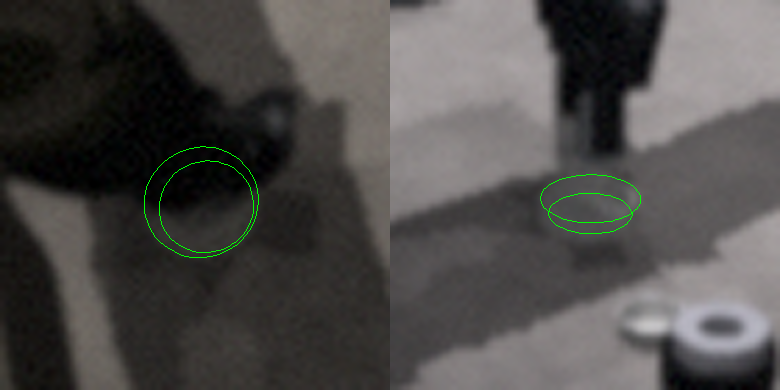

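Request:
{"fn": "servo_tool", "kwargs": {
  "steps": [
    [0,2,12,0,0,0],
    [0,0,10,0,0,0],
    [0,0,0,0,0,0]
  ]
}}

```text
clock: 7.95
position: [625.4, 288.1, 41.8]
ee_rot: [0.0, 3.131, -0.014]
ft_force: [0.1, 0.0, -0.2]
finger_gap: 26.5
```

Request:
{"fn": "servo_tool", "kwargs": {
  "steps": [
    [1,0,5,0,0,0],
    [0,0,2,0,0,0],
    [0,0,0,0,0,0]
  ]
}}

```text
clock: 8.32
position: [624.9, 288.3, 34.9]
ee_rot: [0.0, 3.13, -0.014]
ft_force: [-0.7, 0.6, -0.8]
finger_gap: 26.4
```

Request:
{"fn": "servo_tool", "kwargs": {
  "steps": [
    [0,0,1,0,0,0],
    [0,0,1,0,0,0],
    [0,0,0,0,0,0]
  ]
}}

```text
clock: 8.7
position: [625.1, 288.4, 33.1]
ee_rot: [0.0, 3.13, -0.013]
ft_force: [-0.3, -0.7, 0.5]
finger_gap: 26.5
```

Request:
{"fn": "servo_tool", "kwargs": {
  "steps": [
    [0,0,1,0,0,0],
    [0,0,1,0,0,0],
    [0,0,0,0,0,0]
  ]
}}

```text
clock: 9.07
position: [625.4, 288.4, 32.2]
ee_rot: [0.0, 3.129, -0.013]
ft_force: [-0.2, 0.5, -0.8]
finger_gap: 26.5
```

Request:
{"fn": "servo_tool", "kwargs": {
  "steps": [
    [0,0,0,0,0,0],
    [0,0,0,0,0,0],
    [0,0,0,0,0,0],
    [0,0,-10,0,0,0],
    [0,0,-40,0,0,0],
    [0,0,-50,0,0,0],
    [0,0,-40,0,0,0],
    [20,-50,0,0,0,0],
    [20,-50,0,0,0,0],
    [20,-50,0,0,0,0]
  ],
  "gripper": 50
}}

```text
clock: 10.32
position: [565.4, 139.6, 181.2]
ee_rot: [-0.009, 3.121, -0.011]
ft_force: [-0.3, -1.1, 0.0]
finger_gap: 49.7
```

Request:
{"fn": "servo_tool", "kwargs": {
  "steps": [
    [20,-55,0,0,0,0],
    [20,-55,0,0,0,0],
    [20,-55,0,0,0,0],
    [20,-55,0,0,0,0],
    [20,-55,0,0,0,0],
    [10,-50,0,0,0,0],
    [0,-40,0,0,0,0],
    [0,-20,0,0,0,0],
    [0,0,0,0,0,0]
  ]
}}

```text
clock: 11.45
position: [453.9, -261.2, 191.1]
ee_rot: [-0.003, 3.106, -0.021]
ft_force: [-0.1, 0.6, -0.3]
finger_gap: 49.9
```

```bash
python3 look.py c top,624,288,3,60,48:14,11:24 side,461,-271,62,60,62:20,50:31
```

```text
[ 453.8 -259.5  190.8] [-0.0064  3.1072 -0.0194]
```

View pics/c.png

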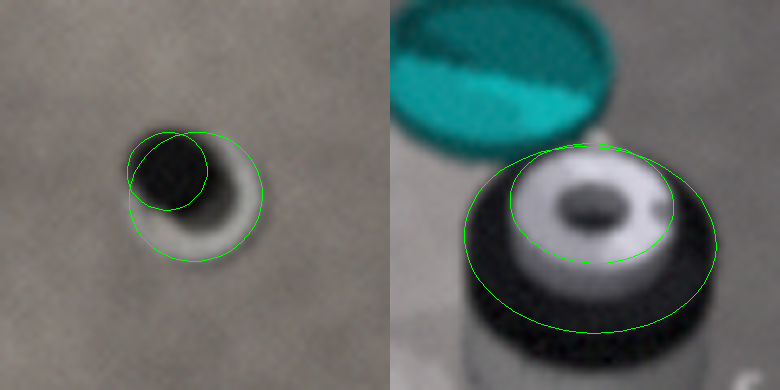

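```bash
cat > d.py <<'E'
from h import *
import sys
from scipy.spatial.transform import Rotation as Ro
s=r.sense(); R=Ro.from_rotvec(s["ee_rot"]); 
print("turn",np.degrees((R.inv()*Ro.from_matrix(np.diag([-1.,1,-1]))).as_rotvec()).round(2),"pos",s["position"].round(1))
if len(sys.argv)>3: print("shift",R.inv().apply(np.array(sys.argv[1:4],float)-s["position"]).round(1))
E
python3 d.py 461 -271 110
```

```text
turn [-0.72  1.97  0.24] pos [ 453.8 -259.5  190.8]
shift [ -4.4 -10.5  81.1]
```

Request:
{"fn": "servo_tool", "kwargs": {
  "steps": [
    [0,0,0,-0.7,2,0.2],
    [-7,-11,30,0,0,0],
    [0,0,40,0,0,0],
    [0,0,10,0,0,0],
    [0,0,0,0,0,0]
  ]
}}

```text
clock: 12.18
position: [462.7, -263.4, 111.1]
ee_rot: [0.017, -3.141, -0.001]
ft_force: [0.1, -0.5, -0.5]
finger_gap: 49.9
```

```bash
python3 d.py 461 -271 72
```

```text
turn [ 0.05 -0.03  0.62] pos [ 462.7 -263.4  111.1]
shift [ 1.8 -7.6 39.1]
```

Request:
{"fn": "servo_tool", "kwargs": {
  "steps": [
    [2,-8,0,0,0,0.6],
    [0,0,15,0,0,0],
    [0,0,10,0,0,0],
    [0,0,0,0,0,0]
  ]
}}

```text
clock: 12.68
position: [462.4, -272.8, 87.8]
ee_rot: [-0.0, 3.138, -0.004]
ft_force: [-0.9, 0.4, 0.5]
finger_gap: 50.0
```

Request:
{"fn": "servo_tool", "kwargs": {
  "steps": [
    [1,2,9,0,0,0],
    [0,0,6,0,0,0],
    [0,0,0,0,0,0]
  ]
}}

```text
clock: 13.05
position: [461.2, -270.7, 71.6]
ee_rot: [0.0, 3.138, -0.003]
ft_force: [-0.2, -0.6, 0.4]
finger_gap: 49.5
```

Request:
{"fn": "servo_tool", "kwargs": {
  "steps": [
    [0,0,0,0,0,0],
    [0,0,0,0,0,0],
    [0,0,0,0,0,0],
    [0,0,0,0,0,0],
    [0,0,0,0,0,0]
  ],
  "gripper": 25
}}

```text
clock: 13.68
position: [461.8, -271.0, 72.8]
ee_rot: [-0.0, 3.137, -0.005]
ft_force: [-0.4, 0.2, -0.6]
finger_gap: 36.7
```

Request:
{"fn": "servo_tool", "kwargs": {
  "steps": [
    [0,0,-10,0,0,0],
    [0,0,-20,0,0,0],
    [0,0,-20,0,0,0],
    [0,0,0,0,0,0]
  ]
}}

```text
clock: 14.18
position: [461.6, -270.9, 125.6]
ee_rot: [-0.0, 3.137, -0.005]
ft_force: [0.0, 0.8, -1.0]
finger_gap: 36.9
```

```bash
python3 look.py e side,461,-271,105,70 side,461,-271,50,70,50:31
```

```text
[ 460.6 -270.2  123.7] [-2.0000e-04  3.1393e+00 -2.0000e-03]
```

View pics/e.png

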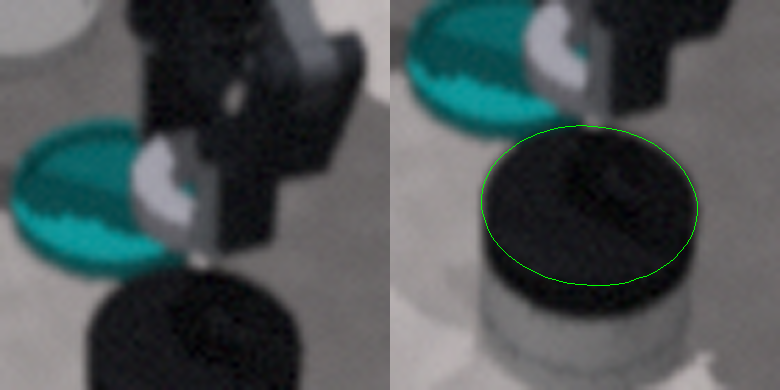

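```bash
python3 look.py e2 side,460.6,-270.5,108,44,114:20,102:20,114:9 side,460.6,-270.5,108,44
```

```text
[ 460.  -269.7  122.8] [-2.0000e-04  3.1408e+00  0.0000e+00]
```

View pics/e2.png

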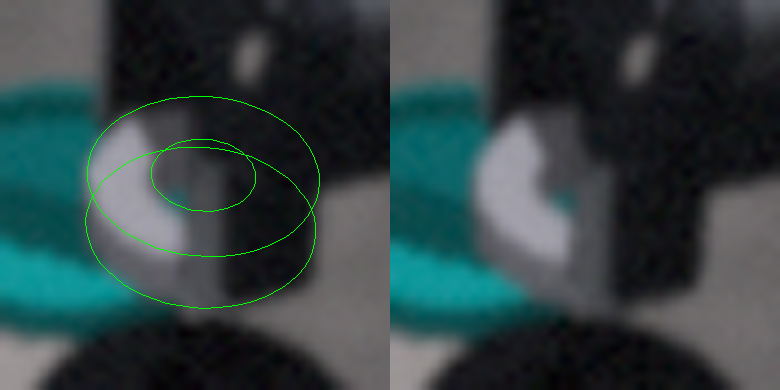

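Request:
{"fn": "servo_tool", "kwargs": {
  "steps": [
    [0,30,0,0,0,0],
    [0,50,0,0,0,0],
    [0,55,0,0,0,0],
    [0,55,0,0,0,0],
    [0,55,0,0,0,0],
    [0,55,0,0,0,0],
    [0,55,0,0,0,0],
    [0,55,0,0,0,0],
    [0,45,0,0,0,0],
    [0,25,0,0,0,0]
  ]
}}

```text
clock: 15.62
position: [457.6, 222.8, 115.3]
ee_rot: [-0.01, -3.133, -0.002]
ft_force: [-0.8, -0.5, -0.8]
finger_gap: 36.6
```

```bash
python3 d.py 454 222 90
```

```text
turn [ 0.06 -0.47 -0.35] pos [457.6 222.8 115.3]
shift [ 3.4 -0.9 25.3]
```

Request:
{"fn": "servo_tool", "kwargs": {
  "steps": [
    [3.5,-1,10,0,-0.5,-0.3],
    [0,0,15,0,0,0],
    [0,0,0,0,0,0],
    [0,0,0,0,0,0]
  ]
}}

```text
clock: 16.12
position: [450.9, 221.1, 86.3]
ee_rot: [0.003, -3.137, 0.002]
ft_force: [0.3, -0.4, -0.3]
finger_gap: 36.7
```

```bash
python3 look.py g side,454,222,38,60,38:28.5,38:32,66:20 top,454,222,38,60,38:32; python3 d.py 454 222 61
```

```text
[451.1 221.3  86.6] [ 3.2000e-03 -3.1378e+00  2.1000e-03]
turn [-0.08 -0.22  0.12] pos [451.1 221.3  86.6]
shift [-3.   0.7 25.6]
```

View pics/g.png

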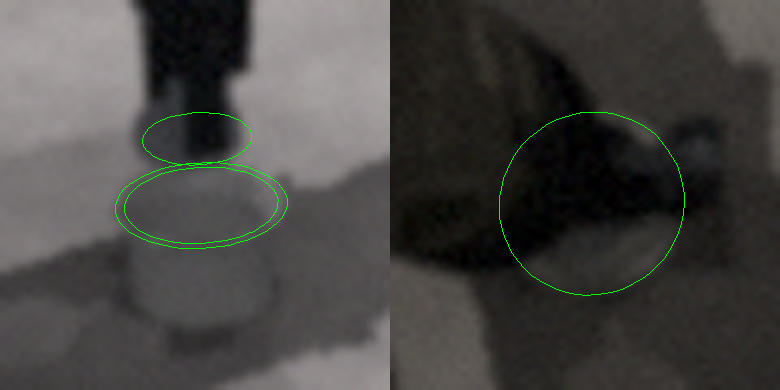

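Request:
{"fn": "servo_tool", "kwargs": {
  "steps": [
    [-3,1,12,0,0,0],
    [0,0,10,0,0,0],
    [0,0,3,0,0,0],
    [0,0,0,0,0,0]
  ]
}}

```text
clock: 16.73
position: [454.9, 221.9, 60.2]
ee_rot: [0.002, -3.139, 0.002]
ft_force: [-0.7, 0.8, 0.2]
finger_gap: 36.6
```

Request:
{"fn": "servo_tool", "kwargs": {
  "steps": [
    [1,0,2,0,0,0],
    [0,0,0,0,0,0]
  ]
}}

```text
clock: 16.98
position: [453.9, 222.0, 58.3]
ee_rot: [0.002, -3.139, 0.002]
ft_force: [-0.1, -0.5, -1.0]
finger_gap: 36.3
```

Request:
{"fn": "servo_tool", "kwargs": {
  "steps": [
    [0,0,0,0,0,0],
    [0,0,0,0,0,0],
    [0,0,0,0,0,0],
    [0,0,0,0,0,0],
    [0,0,-20,0,0,0],
    [0,0,-50,0,0,0],
    [0,0,-60,0,0,0],
    [-10,-50,0,0,0,0],
    [-20,-50,0,0,0,0],
    [-20,-50,0,0,0,0]
  ],
  "gripper": 55
}}

```text
clock: 18.23
position: [505.7, 72.0, 194.0]
ee_rot: [-0.016, 3.141, -0.002]
ft_force: [0.6, 0.3, 0.4]
finger_gap: 55.1
```

```bash
python3 look.py i top,454,222,38,50 top,607,80,62,50,62:20,50:24; python3 d.py 607 81 110
```

```text
[507.1  69.  193.5] [-0.0051  3.1402 -0.0043]
turn [-0.16  0.08  0.19] pos [507.1  69.  193.5]
shift [-99.8  11.9  83.6]
```

View pics/i.png

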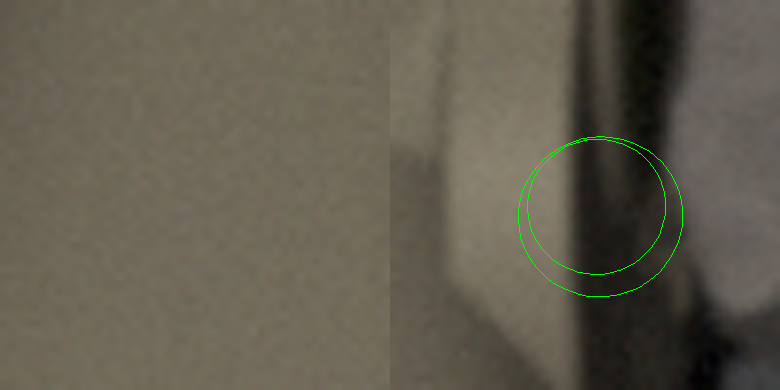

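Request:
{"fn": "servo_tool", "kwargs": {
  "steps": [
    [5,-50,0,0,0,0],
    [8,-55,0,0,0,0],
    [8,-55,0,0,0,0],
    [8,-55,0,0,0,0],
    [8,-55,0,0,0,0],
    [8,-40,0,0,0,0],
    [0,-20,20,0,0,0],
    [0,0,40,0,0,0],
    [0,0,10,0,0,0],
    [0,0,0,0,0,0]
  ],
  "gripper": 85
}}

```text
clock: 19.58
position: [464.0, -267.9, 123.2]
ee_rot: [-0.009, 3.137, -0.003]
ft_force: [-0.6, 0.8, 0.5]
finger_gap: 85.0
```

```bash
python3 look.py j top,454,222,38,50 side,461,-270,50,60,50:31,0:31; python3 d.py 461 -269 80
```

```text
[ 464.5 -268.2  124.2] [-0.0098  3.1359 -0.0043]
turn [-0.16  0.33  0.36] pos [ 464.5 -268.2  124.2]
shift [ 3.7 -0.7 44.2]
```

View pics/j.png

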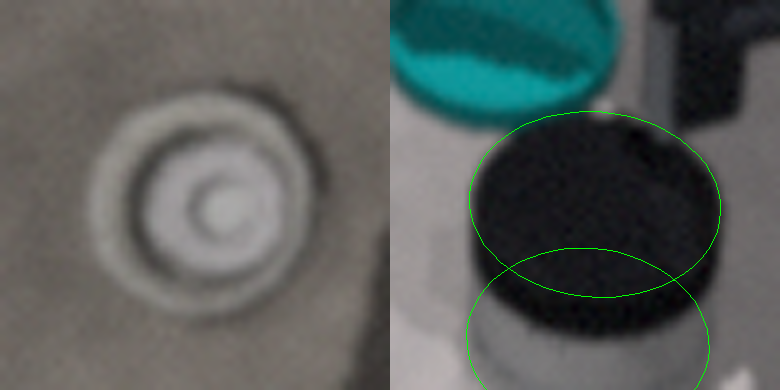

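Request:
{"fn": "servo_tool", "kwargs": {
  "steps": [
    [3.5,-1.5,20,-0.2,0.3,0.4],
    [0,0,20,0,0,0],
    [0,0,0,0,0,0]
  ]
}}

```text
clock: 20.05
position: [464.3, -270.5, 88.4]
ee_rot: [-0.002, 3.135, -0.007]
ft_force: [-0.7, 0.1, 0.2]
finger_gap: 85.1
```

Request:
{"fn": "servo_tool", "kwargs": {
  "steps": [
    [3,1,20,0,0,0],
    [0,0,20,0,0,0],
    [0,0,15,0,0,0],
    [0,0,0,0,0,0]
  ]
}}

```text
clock: 20.55
position: [466.2, -271.9, 38.6]
ee_rot: [-0.006, 3.127, -0.017]
ft_force: [0.2, 0.9, -0.3]
finger_gap: 85.0
```

Request:
{"fn": "servo_tool", "kwargs": {
  "steps": [
    [4,1,4,-0.5,0.8,0.2],
    [1,0,4,0,0,0],
    [0,0,0,0,0,0]
  ]
}}

```text
clock: 20.92
position: [462.2, -271.8, 32.1]
ee_rot: [0.0, 3.139, -0.005]
ft_force: [-0.1, 0.3, -0.5]
finger_gap: 85.3
```

Request:
{"fn": "servo_tool", "kwargs": {
  "steps": [
    [1,1.5,2,0,0,0],
    [0,0,0,0,0,0],
    [0,0,0,0,0,0],
    [0,0,0,0,0,0],
    [0,0,0,0,0,0],
    [0,0,0,0,0,0]
  ],
  "gripper": 40
}}

```text
clock: 21.68
position: [461.4, -270.4, 30.6]
ee_rot: [0.0, 3.138, -0.006]
ft_force: [0.9, -0.3, 1.0]
finger_gap: 60.8
```

Request:
{"fn": "servo_tool", "kwargs": {
  "steps": [
    [0,0,-10,0,0,0],
    [0,0,-25,0,0,0],
    [0,10,-30,0,0,0],
    [0,35,-10,0,0,0],
    [-20,35,0,0,0,0],
    [-45,0,0,0,0,0],
    [-45,0,0,0,0,0],
    [-40,0,0,0,0,0],
    [-20,0,0,0,0,0],
    [0,0,0,0,0,0]
  ]
}}

```text
clock: 22.92
position: [634.0, -186.4, 111.1]
ee_rot: [0.002, 3.141, -0.004]
ft_force: [-0.9, -0.1, -1.7]
finger_gap: 60.2
```

```bash
python3 d.py 634.4 -189.6 60
```

```text
turn [-0.13  0.06 -0.07] pos [ 634.  -186.4  111.1]
shift [-0.4 -3.1 51.1]
```

Request:
{"fn": "servo_tool", "kwargs": {
  "steps": [
    [0,-3,20,0,0,0],
    [0,0,25,0,0,0],
    [0,0,10,0,0,0],
    [0,0,0,0,0,0]
  ]
}}

```text
clock: 23.42
position: [630.9, -189.3, 56.0]
ee_rot: [-0.003, -3.14, 0.003]
ft_force: [0.1, -0.2, -2.6]
finger_gap: 61.0
```

```bash
python3 d.py 634.4 -189.6 34; python3 look.py k side,634.4,-189.6,20,80,11:41 side,634,-189.6,20,80,24:31
```

```text
turn [-0.1  -0.09 -0.1 ] pos [ 630.9 -189.3   56. ]
shift [-3.5 -0.3 22. ]
[ 631.8 -189.6   57.1] [ 2.6000e-03  3.1413e+00 -4.0000e-03]
```

View pics/k.png

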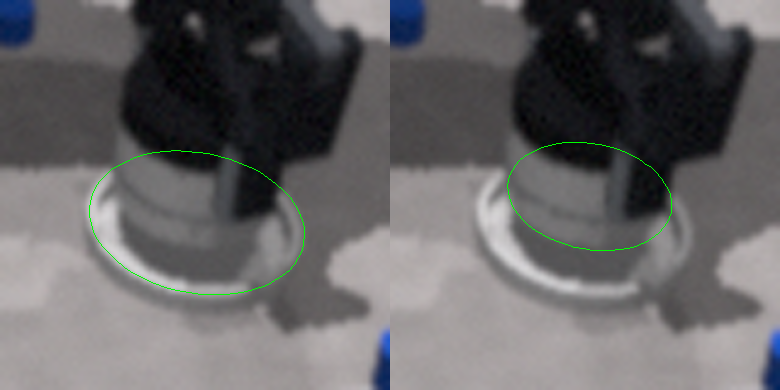

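Request:
{"fn": "servo_tool", "kwargs": {
  "steps": [
    [-1.5,0,12,0,0,0],
    [0,0,6,0,0,0],
    [0,0,0,0,0,0]
  ]
}}

```text
clock: 23.9
position: [634.5, -190.1, 39.9]
ee_rot: [0.003, 3.138, -0.006]
ft_force: [-0.1, -0.8, -1.3]
finger_gap: 60.4
```

Request:
{"fn": "servo_tool", "kwargs": {
  "steps": [
    [1,0,4,0,0,0],
    [0,0,2,0,0,0],
    [0,0,0,0,0,0]
  ]
}}

```text
clock: 24.28
position: [633.7, -190.2, 33.7]
ee_rot: [0.002, 3.138, -0.006]
ft_force: [-0.8, -0.4, -1.4]
finger_gap: 60.9
```

Request:
{"fn": "servo_tool", "kwargs": {
  "steps": [
    [0,0,1,0,0,0],
    [0,0,0,0,0,0]
  ]
}}

```text
clock: 24.52
position: [633.9, -190.3, 33.8]
ee_rot: [0.002, 3.137, -0.007]
ft_force: [0.6, 0.0, -3.0]
finger_gap: 60.5
```

Request:
{"fn": "servo_tool", "kwargs": {
  "steps": [
    [0,0,0,0,0,0],
    [0,0,0,0,0,0],
    [0,0,0,0,0,0],
    [0,0,0,0,0,0],
    [0,0,-20,0,0,0],
    [0,0,-50,0,0,0],
    [0,0,-50,0,0,0],
    [10,50,0,0,0,0],
    [10,50,0,0,0,0],
    [0,50,0,0,0,0]
  ],
  "gripper": 84
}}

```text
clock: 25.78
position: [615.1, -40.6, 157.4]
ee_rot: [0.014, 3.133, -0.008]
ft_force: [1.0, 0.5, -0.0]
finger_gap: 84.0
```

Request:
{"fn": "servo_tool", "kwargs": {
  "steps": [
    [0,50,0,0,0,0],
    [0,40,0,0,0,0],
    [0,20,20,0,0,0],
    [0,0,20,0,0,0],
    [0,0,0,0,0,0]
  ],
  "gripper": 55
}}

```text
clock: 26.4
position: [616.1, 77.4, 117.5]
ee_rot: [0.004, 3.13, -0.007]
ft_force: [-0.3, 0.8, 1.1]
finger_gap: 54.9
```

```bash
python3 d.py 608 81 90
```

```text
turn [-0.27  0.67 -0.16] pos [616.1  77.4 117.5]
shift [ 8.4  3.7 27.4]
```

Request:
{"fn": "servo_tool", "kwargs": {
  "steps": [
    [8,3.5,10,-0.3,0.7,-0.2],
    [0,0,16,0,0,0],
    [0,0,0,0,0,0]
  ]
}}

```text
clock: 26.78
position: [608.4, 80.3, 91.1]
ee_rot: [0.001, 3.141, 0.001]
ft_force: [-0.2, 0.2, 0.7]
finger_gap: 55.0
```

Request:
{"fn": "servo_tool", "kwargs": {
  "steps": [
    [0,1,12,0,0,0],
    [0,0,7,0,0,0],
    [0,0,0,0,0,0]
  ]
}}

```text
clock: 27.15
position: [608.8, 80.8, 71.0]
ee_rot: [0.002, 3.141, 0.001]
ft_force: [-0.6, -0.9, 0.0]
finger_gap: 54.8
```

Request:
{"fn": "servo_tool", "kwargs": {
  "steps": [
    [0,0,-1,0,0,0],
    [0,0,0,0,0,0],
    [0,0,0,0,0,0],
    [0,0,0,0,0,0],
    [0,0,0,0,0,0]
  ],
  "gripper": 25
}}

```text
clock: 27.78
position: [609.5, 80.8, 73.1]
ee_rot: [0.002, 3.139, 0.001]
ft_force: [0.5, -0.9, -0.1]
finger_gap: 36.6
```

Request:
{"fn": "servo_tool", "kwargs": {
  "steps": [
    [0,0,-10,0,0,0],
    [0,0,-20,0,0,0],
    [0,10,-20,0,0,0],
    [40,40,0,0,0,0],
    [40,40,0,0,0,0],
    [40,30,0,0,0,0],
    [25,15,0,0,0,0],
    [5,5,0,0,0,0],
    [0,0,0,0,0,0]
  ]
}}

```text
clock: 28.9
position: [459.2, 224.8, 130.1]
ee_rot: [0.005, 3.13, 0.005]
ft_force: [0.8, -0.6, 0.2]
finger_gap: 36.7
```

```bash
python3 d.py 454 222 80
```

```text
turn [ 0.17  0.64 -0.17] pos [459.2 224.8 130.1]
shift [ 5.7 -3.  50. ]
```

Request:
{"fn": "servo_tool", "kwargs": {
  "steps": [
    [5,-3,20,0.2,0.6,-0.2],
    [0,0,25,0,0,0],
    [0,0,0,0,0,0]
  ]
}}

```text
clock: 29.28
position: [456.6, 219.8, 82.0]
ee_rot: [0.004, 3.141, -0.002]
ft_force: [-0.2, -0.2, -0.7]
finger_gap: 36.6
```

```bash
python3 d.py 454 222 58.5
```

```text
turn [-0.07  0.03 -0.15] pos [456.6 219.8  82. ]
shift [ 2.6  2.2 23.5]
```

Request:
{"fn": "servo_tool", "kwargs": {
  "steps": [
    [2.5,2,12,0,0,0],
    [0,0,8,0,0,0],
    [0,0,2,0,0,0],
    [0,0,0,0,0,0]
  ]
}}

```text
clock: 29.78
position: [455.1, 221.0, 58.6]
ee_rot: [0.007, 3.141, -0.002]
ft_force: [0.5, -0.0, -0.3]
finger_gap: 36.7
```

Release, then go to the medium pot, with the jaws opened for it.

Request:
{"fn": "servo_tool", "kwargs": {
  "steps": [
    [1,1,0,0,0,0],
    [0,0,0,0,0,0],
    [0,0,0,0,0,0],
    [0,0,0,0,0,0],
    [0,0,-20,0,0,0],
    [0,0,-50,0,0,0],
    [-40,-40,0,0,0,0],
    [-45,-45,0,0,0,0],
    [-45,-40,0,0,0,0],
    [-20,-15,0,0,0,0]
  ],
  "gripper": 60
}}

```text
clock: 31.02
position: [607.4, 80.6, 133.7]
ee_rot: [-0.003, 3.136, -0.001]
ft_force: [-0.3, 0.4, 0.4]
finger_gap: 59.6
```

```bash
python3 look.py l side,607,81,50,50,50:24,0:24 side,454,222,38,50,38:32; python3 d.py 607 81 90
```

```text
[607.3  80.9 133.4] [-2.3000e-03  3.1361e+00 -1.5000e-03]
turn [-0.05  0.31  0.09] pos [607.3  80.9 133.4]
shift [ 0.6  0.2 43.4]
```

View pics/l.png

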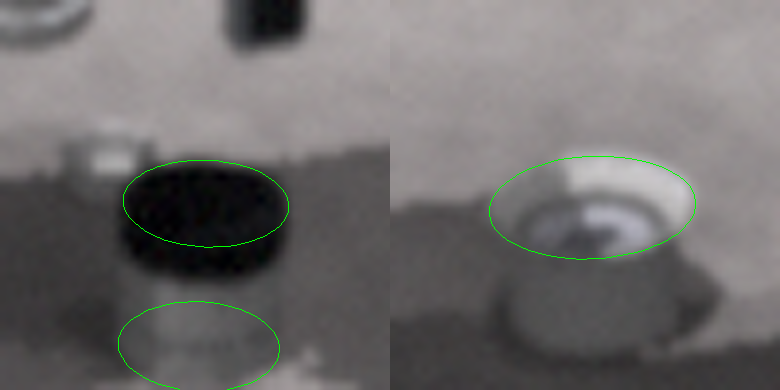

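Request:
{"fn": "servo_tool", "kwargs": {
  "steps": [
    [1,0,20,0,0.3,0],
    [0,0,25,0,0,0],
    [0,0,0,0,0,0]
  ],
  "gripper": 70
}}

```text
clock: 31.5
position: [604.4, 82.0, 87.4]
ee_rot: [0.003, -3.14, 0.0]
ft_force: [-0.2, 0.4, -0.2]
finger_gap: 69.7
```

```bash
python3 d.py 606 80.5 30
```

```text
turn [-0.01 -0.11  0.11] pos [604.4  82.   87.4]
shift [-1.7 -1.5 57.4]
```

Request:
{"fn": "servo_tool", "kwargs": {
  "steps": [
    [-1.5,-1.5,20,0,0,0],
    [0,0,20,0,0,0],
    [0,0,12,0,0,0],
    [0,0,3,0,0,0],
    [0,0,0,0,0,0]
  ]
}}

```text
clock: 32.12
position: [606.5, 83.2, 36.2]
ee_rot: [-0.009, 3.139, 0.001]
ft_force: [0.5, 0.3, -0.5]
finger_gap: 70.1
```

Request:
{"fn": "servo_tool", "kwargs": {
  "steps": [
    [0,-2,5,0,0,0],
    [0,0,1,0,0,0],
    [0,0,0,0,0,0]
  ]
}}

```text
clock: 32.5
position: [607.6, 81.1, 31.4]
ee_rot: [-0.008, 3.136, 0.001]
ft_force: [0.8, -0.3, -0.3]
finger_gap: 70.3
```

Request:
{"fn": "servo_tool", "kwargs": {
  "steps": [
    [0,0,0,0,0,0],
    [0,0,0,0,0,0],
    [0,0,0,0,0,0],
    [0,0,0,0,0,0],
    [0,0,0,0,0,0],
    [0,0,0,0,0,0]
  ],
  "gripper": 30
}}

```text
clock: 33.25
position: [608.0, 81.0, 31.9]
ee_rot: [-0.008, 3.135, 0.0]
ft_force: [0.1, -0.4, -0.4]
finger_gap: 46.8
```

Request:
{"fn": "servo_tool", "kwargs": {
  "steps": [
    [0,0,-10,0,0,0],
    [0,0,-30,0,0,0],
    [0,0,-35,0,0,0],
    [30,-30,0,0,0,0],
    [40,-40,0,0,0,0],
    [40,-40,0,0,0,0],
    [20,-25,0,0,0,0],
    [2,-3,0,0,0,0],
    [0,0,0,0,0,0]
  ]
}}

```text
clock: 34.38
position: [474.4, -60.9, 112.6]
ee_rot: [-0.01, 3.131, -0.002]
ft_force: [0.3, 0.3, -1.7]
finger_gap: 46.3
```

```bash
python3 d.py 476 -57 65
```

```text
turn [-0.07  0.63  0.38] pos [474.4 -60.9 112.6]
shift [-1.1  4.  47.6]
```

Request:
{"fn": "servo_tool", "kwargs": {
  "steps": [
    [-1.5,4,20,0,0.6,0.4],
    [0,0,25,0,0,0],
    [0,0,5,0,0,0],
    [0,0,0,0,0,0]
  ]
}}

```text
clock: 34.88
position: [478.7, -53.7, 58.8]
ee_rot: [0.006, -3.141, 0.0]
ft_force: [-0.0, -0.6, -0.8]
finger_gap: 46.6
```

```bash
python3 look.py n side,475.5,-57,20,60,11:34 side,475.5,-57,20,60,25:24; python3 d.py 476 -57 35
```

```text
[479.  -54.   59.6] [-5.3000e-03  3.1408e+00 -1.0000e-03]
turn [-0.04  0.05  0.19] pos [479.  -54.   59.6]
shift [ 3.  -3.  24.6]
```

View pics/n.png

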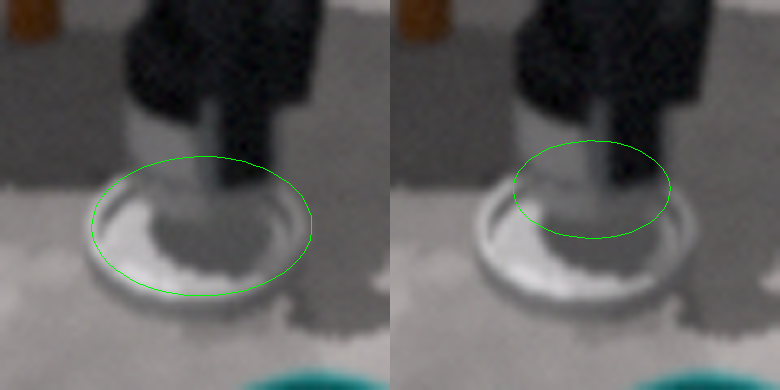

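Request:
{"fn": "servo_tool", "kwargs": {
  "steps": [
    [4,-3,12,0,0,0],
    [0,0,6,0,0,0],
    [0,0,0,0,0,0]
  ]
}}

```text
clock: 35.35
position: [475.5, -57.5, 41.4]
ee_rot: [-0.005, 3.139, -0.002]
ft_force: [-0.3, -0.2, -1.0]
finger_gap: 46.5
```

Request:
{"fn": "servo_tool", "kwargs": {
  "steps": [
    [0.5,0,4,0,0,0],
    [0,0,2,0,0,0],
    [0,0,0,0,0,0]
  ]
}}

```text
clock: 35.72
position: [475.3, -57.8, 35.3]
ee_rot: [-0.004, 3.138, -0.002]
ft_force: [0.4, 0.2, -1.3]
finger_gap: 46.6
```

Request:
{"fn": "servo_tool", "kwargs": {
  "steps": [
    [0,0,1,0,0,0],
    [0,0,0,0,0,0]
  ]
}}

```text
clock: 35.98
position: [475.7, -57.9, 35.1]
ee_rot: [-0.004, 3.137, -0.003]
ft_force: [0.1, -0.8, -1.0]
finger_gap: 46.7
```

Request:
{"fn": "servo_tool", "kwargs": {
  "steps": [
    [0,0,0,0,0,0],
    [0,0,0,0,0,0],
    [0,0,0,0,0,0],
    [0,0,0,0,0,0],
    [0,0,-20,0,0,0],
    [0,0,-50,0,0,0],
    [0,0,-60,0,0,0],
    [0,0,-60,0,0,0],
    [50,0,0,0,0,0],
    [40,0,-20,0,0,0]
  ],
  "gripper": 70
}}

```text
clock: 37.22
position: [385.2, -58.3, 250.7]
ee_rot: [-0.006, 3.137, -0.004]
ft_force: [-0.1, -0.3, 0.4]
finger_gap: 70.4
```

Request:
{"fn": "servo_tool", "kwargs": {
  "steps": [
    [0,-50,0,0,0,0],
    [0,-50,0,0,0,0],
    [0,-50,0,0,0,0],
    [0,0,0,0,0,0],
    [0,0,0,0,0,0]
  ]
}}

```text
clock: 37.85
position: [384.2, -211.7, 254.5]
ee_rot: [-0.008, 3.13, -0.008]
ft_force: [-0.2, 1.0, 0.9]
finger_gap: 69.8
```

```bash
cat > fin.py <<'E'
from h import *
T=[]
for c in("side","top"):
    f=grab_frame(c)
    for x,y,z0,zt,rad,ho in[(474,-57,3,53,24,34),(633.5,-190,3,53,31,41),(625,288,3,48,14,24),(454,222,28,28,20,32)]:
        o=np.int32(proj(f,(x,y,25)))-25; t=cv2.resize(f["frame"][o[1]:o[1]+50,o[0]:o[0]+50],(200,200),interpolation=cv2.INTER_CUBIC)
        circ(f,t,o,4,x,y,zt,rad); circ(f,t,o,4,x,y,38 if zt==28 else 11,ho,(0,0,255)); T.append(t)
cv2.imwrite("pics/fin.png",np.vstack([np.hstack(T[:4]),np.hstack(T[4:])])); print(r.sense()["position"])
E
python3 fin.py
```

```text
[ 384.51326137 -211.19691378  254.61142076]
```

View pics/fin.png

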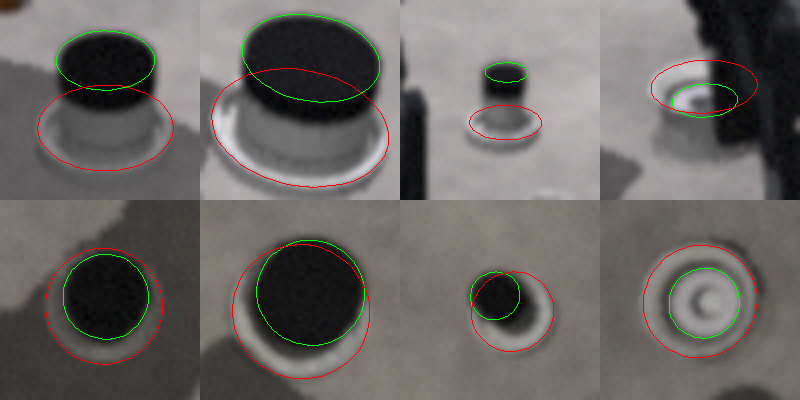

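```bash
python3 -c "
from workcell import r
print(r.job_done(), r.sense()['clock'])"
```

```text
the job is handed in; nothing more can be done
the job is handed in; nothing more can be done
```

I unstacked the pots and stood each of the three in the white holder of its size. Both spacer rings are in the upright tube, ring a first and ring b on top. I handed the job in at about 38 s of the 131 s allowed; it gave no verdict.

- **Pots:** In the last pictures from both cameras, all three stand upright inside their rims. Their cap tops match the outlines expected at full depth to about one pixel, roughly 2 mm.
- **Rings:** They appear flat, with the top ring at the height expected for two stacked rings. In the final side picture the arm covers part of the tube; the top picture shows it clearly.
- **Forces:** The force readings after each move stayed within about 3 N. Because of that low force, I judged floor contact from height and pictures rather than from a clear contact force.
- **Rack:** I kept the arm clear of the blood-tube rack the whole time, but I did not measure it again at the end.
- **One disagreement:** The finger-gap reading on every gripped part was 1 to 3 mm smaller than its known diameter. A picture of ring a in the jaws showed it centred and level, so I took this as a reading error.

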